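Make up two job trays at the jeweller's bench

ROBOT

A 6-joint arm with a two-finger parallel gripper is mounted at the origin on a cart in front of the work surface, level with it; the furniture and walls round the work are solid. World frame = base frame: x ahead of the robot, y to its left, z up, the work surface at z = 0. Lengths are in m, angles in degrees, forces in N, time in s.
With the tool pointing down it reaches from about 0.275 to 0.75 m from the base axis. Payload 10.2 kg.
Tool frame: the origin (TCP) lies at the very end of the fingers, on their centre line; the grasp point (between the pads) lies 19 mm behind it (ctrl.tcp_to_grasp is the z of the grasp point in the tool frame, in m); z points along the fingers, y is the line along which they close (so a half turn about z gives the same grasp; the last joint's range is limited). The gripper opens to 88 mm and grips with 3 to 60 N. Pads are 18 mm wide; open, the fingers measure 123 mm over their backs; the gripper's body (75 mm by 187 mm) begins 45 mm behind the grasp point.
Start: joints at [-78.977, 17.928, 85.812, -0, 76.261, -12.8], TCP at [0.212, -0.48, 0.239] pointing down, gripper open.
Joint ranges: [-168.41, 168.41], [-55.51, 124.54], [10.69, 146.95], [-70.63, 250.63], [1, 178], [-165.06, 165.06]. Speed limits (degrees/s): [136.94, 136.94, 172.46, 180, 180, 180].

INTERFACE

Orientations are given as a 3x3 rotation matrix whose columns are the frame's x, y, z axes.
In Python, from station import ctrl gives the robot as it stands. Calls block until the motion is done:
- ctrl.movep(position, orientation): joint-space move of the TCP to a pose.
- ctrl.move_straight(position, ori=None, vel=0.15, guard=None): straight line of the TCP; ori=None keeps the orientation; vel is the mean speed in m/s. With guard (N) it stops when the force on the tool has changed by that much, and returns True; else False.
- ctrl.set_joints(angles): joint-space move.
- ctrl.gripper_to(opening, strength=None): finger opening in m; strength is the grip in N (None keeps the last); returns when the fingers have stopped.
- ctrl.dwell(seconds).
- ctrl.ik(position, orientation): joint angles nearest the present ones, or None.
- ctrl.snapshot(name): name is "side" or "top"; returns a dict with "image" (480x640x3 uint8, blue, green, red), "camera_matrix" (3x3 intrinsics, pixels), "k1" (the pictures are not rectified: a ray, as slopes to the right and down, at radius r is drawn at 1 + k1 r^2 times it, then the intrinsics apply), "xyz" and "orientation" of the camera in the world. Camera axes: x right, y down, z forward; pixel columns grow to the right and rows downward; lengths in m; the calibration is good to about 2 mm. A picture is of the moment at which its call begins. There is no depth.
A pose or a line that the arm cannot do raises ctrl.IKError and nothing moves.
- ctrl.close_job(): hands the job in; it is judged then, once.
Readings, each from a call of its own:
- ctrl.read_clock(): time.
- ctrl.read_q(): joint angles.
- ctrl.read_joint_vel(): joint speeds.
- ctrl.read_effort(): joint torques, N m.
- ctrl.read_ee_pos(): TCP position.
- ctrl.read_orientation(): TCP orientation.
- ctrl.read_wrist_force(): force on the tool from outside, world axes, zero at the start.
- ctrl.read_moment(): the same for the moment, N m.
- ctrl.read_gripper_width(): finger opening in m.
- ctrl.read_finger_force(): force on a finger pad.
Only numpy, scipy, OpenCV 4.12 (cv2) and the standard library are available. Lean on these libraries where they do the work, as an engineer would, in place of code of your own. Each camera call takes 0.05 s, during which the arm holds its last target. There are 200 camera calls.

TASK

Make up the two job trays from the stock lying along the front of the bench's pull-out panel. Blue tray, polishing job: put the silver ring over its pin, and lay the black polishing wheel in its nest with the shank in the channel and the head on the open seat. Red tray, for copying the brass ring: put the brass ring over its pin, and lay the copper strip flat in the long narrow nest and the cake of beeswax flat in the wider nest; leave the black cup and the china bowl where they stand.

Things in the scene. Friction and masses are not known exactly. Their poses are not given: they have to be found in the camera images.
- blue_tray: Blue job tray, fixed, 66 x 184 mm (x, y), tab with black dot at +y end; origin: centre of underside. Floor at z 6 mm. Steel ring pin at (0, +45) mm, 5.6 mm thick, 16 mm tall. Wheel nest centred at (0, -30), 72 mm long: open seat for the head at y -53, shank channel 19 mm wide, y -25 to +7; ribs and stops 5 mm high. A seated wheel has the tray's y, origin at the nest's centre.
- red_tray: Red job tray, fixed, 66 x 184 mm (x, y), tab with black dot at +y end; origin: centre of underside. Floor at z 6 mm. Steel ring pin at (0, +10) mm, 5.6 mm thick, 16 mm tall. Strip nest centred at (0, -48), 30 x 71 mm inside (x, y); wax nest at (0, +58), 46 x 56 mm. Each is marked by four L-shaped corner ribs 5 mm high, with finger gaps in the long sides (51 and 36 mm).
- silver_ring: Bright silver ring, 24 mm outer, 19.5 mm inner diameter, 7 mm high, 20 g, lying flat; an open hoop, so a pin passes through. Origin at the centre of its underside, z up. Grip it across the outside.
- brass_ring: Yellow brass ring, 24 mm outer, 19.5 mm inner diameter, 7 mm high, 20 g, lying flat; an open hoop, so a pin passes through. Origin at the centre of its underside, z up. Grip it across the outside.
- polishing_wheel: Black rubber polishing wheel on a thin steel shank, 55 mm long (y), 22 g, lying on the mat. Origin on its axis at mid-length, about 5 mm above what it lies on; head 15 mm diameter, 11 mm long, its middle at y = -22 mm; shank 3 mm thick, end at y = +28 mm. Round, so it may lie rolled about y: use its y axis. Grip it across the head, at right angles to y; the weight is there.
- copper_strip: Pinkish mottled copper bar, 12 mm (x) by 55 mm (y) by 8 mm high, 45 g, lying flat; origin at the centre of its underside. Grip across its x.
- beeswax: Amber cake of beeswax, 30 mm (x) by 40 mm (y) by 15 mm high, 30 g, lying flat; a rigid block here; origin at the centre of its underside. Grip across its x.
- black_cup: Small black stand cup, 43 mm across the top, 30 mm high, loose, at the left end of the row of stock; belongs to neither kit and stays where it is. Origin at the centre of its underside.
- china_bowl: White china bowl, 57 mm across, 24 mm high, loose, near the middle in front of the wooden bench peg; stays where it is. Origin at the centre of its underside. Like everything here it stands on the grey mat, whose top is at z = 94.5 mm. Behind and above it the fixed peg and handpiece stick out between left and right side, at heights z = 220 to 285 mm.

How it is judged (in metres and radians):
At the end, for the whole second after the job is handed in: Silver and brass ring flat on the floor round their own pins (within 9 mm); wheel in its nest (12 mm, 0.4 rad), shank in the channel; strip and wax flat in their nests (11 mm, 0.35 rad); all resting on the tray floor (height within 3 mm), flat within 0.12 rad, at rest (x of silver_ring in the frame of blue_tray between -0.009 and 0.009 m and y of silver_ring in the frame of blue_tray between 0.036 and 0.054 m and z of silver_ring in the frame of blue_tray between 0.003 and 0.009 m and linear speed of each of silver_ring, polishing_wheel, brass_ring, copper_strip, beeswax below 0.02 m/s and angle between each of silver_ring, brass_ring, copper_strip, beeswax's own z axis and vertical below 0.12 rad and x of polishing_wheel in the frame of blue_tray between -0.012 and 0.012 m and y of polishing_wheel in the frame of blue_tray between -0.042 and -0.018 m and z of polishing_wheel in the frame of blue_tray between 0.008 and 0.014 m and angle between the y axis of polishing_wheel and the y axis of blue_tray, either way round below 0.4 rad and y of blue_tray in the frame of polishing_wheel above 0.01 m and x of brass_ring in the frame of red_tray between -0.009 and 0.009 m and y of brass_ring in the frame of red_tray between 0.001 and 0.019 m and z of brass_ring in the frame of red_tray between 0.003 and 0.009 m and x of copper_strip in the frame of red_tray between -0.011 and 0.011 m and y of copper_strip in the frame of red_tray between -0.059 and -0.037 m and z of copper_strip in the frame of red_tray between 0.003 and 0.009 m and angle between the y axis of each of copper_strip, beeswax and the y axis of red_tray, either way round below 0.35 rad and x of beeswax in the frame of red_tray between -0.011 and 0.011 m and y of beeswax in the frame of red_tray between 0.047 and 0.069 m and z of beeswax in the frame of red_tray between 0.003 and 0.009 m); the robot touches nothing.
It fails at once if the black cup is moved more than 30 mm (distance of black_cup from where it was at the start of the episode above 0.03 m).
It fails at once if the china bowl is moved more than 30 mm (distance of china_bowl from where it was at the start of the episode above 0.03 m).
It also fails if it takes over 120 s, if anything falls off the work surface, if the arm or the gripper's body presses on something with over 40 N, if the wrist force passes 120 N, or if a joint passes its speed limit or range.

## Working session

There is one attempt and no reset: what is moved stays moved. The work goes in short steps, each a Python script; the robot and the scene stay as the last script left them, time stands still between calls to the robot, and variables do not carry over. Pictures are saved under pics/ and viewed, at most 14 in all, crops included, and the job is handed in when it is done.

```bash
ls; mkdir -p pics; python3 - <<'E'
from station import ctrl
import cv2
for n in("top","side"):
    s=ctrl.snapshot(n); cv2.imwrite(f"pics/{n}0.png",s["image"])
    print(n,s["camera_matrix"].tolist(),s["k1"],s["xyz"],s["orientation"].tolist())
print(ctrl.read_clock(),ctrl.tcp_to_grasp,ctrl.read_orientation())
E
```

```text
pics
top [[607.1917671370779, 0.0, 330.7389905587728], [0.0, 607.1917671370779, 233.97982509331223], [0.0, 0.0, 1.0]] -0.15513028635323287 [ 0.31737458 -0.01095609  1.2852267 ] [[-0.016530381808532685, -0.9900933491765109, 0.1394342368061152], [-0.9997458749814083, 0.018504695196325416, 0.01287484809034584], [-0.01532748951793875, -0.1391859769234342, -0.9901476313625898]]
side [[618.2679233540218, 0.0, 316.00307694603777], [0.0, 618.2679233540218, 235.67939347685385], [0.0, 0.0, 1.0]] 0.030520658845335474 [ 0.36489647 -0.93931069  0.64888023] [[0.9932990780171628, -0.05433211226627388, 0.10200472139532958], [-0.11555850181411577, -0.4805143403596735, 0.8693400953408191], [0.0017816477572184521, -0.8753022279677988, -0.48357298874717586]]
0.1 -0.0187 [[ 9.14785464e-01  4.03939966e-01 -2.41943817e-04]
 [ 4.03939996e-01 -9.14784931e-01  1.00447533e-03]
 [ 1.84421173e-04 -1.01661022e-03 -9.99999466e-01]]
```

View pics/top0.png

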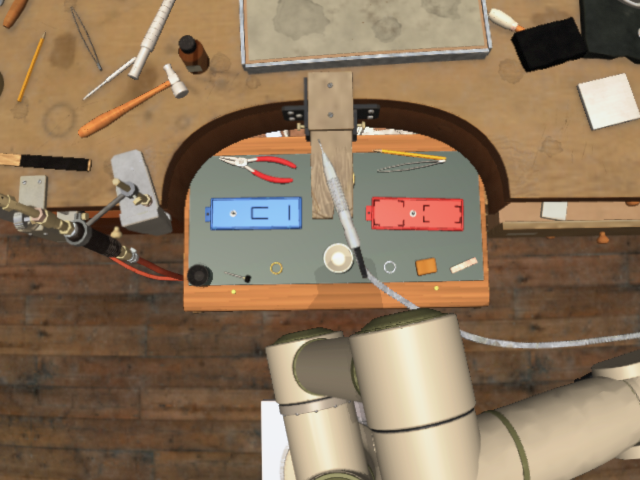

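View pics/side0.png

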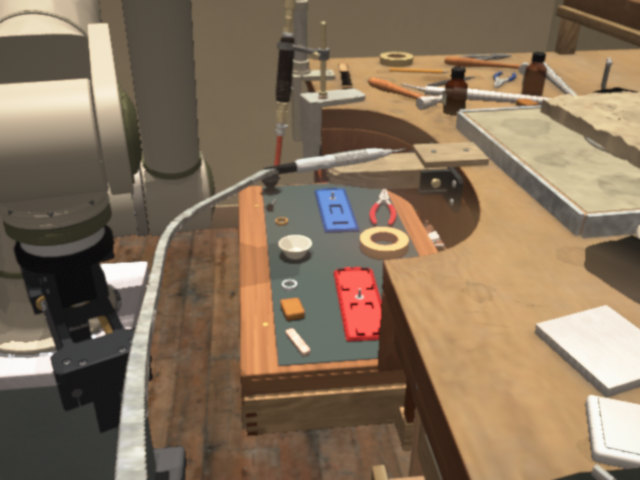

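```bash
cat > h.py <<'E'
from station import ctrl
import cv2, numpy as np
def ray(s,px):
    K=s["camera_matrix"]; d=(np.array(px,float)-K[:2,2])/K[0,0]; u=d.copy()
    for _ in range(30): u=d/(1+s["k1"]*(u@u))
    return s["orientation"]@np.r_[u,1]
def onz(s,px,z):
    r=ray(s,px); return s["xyz"]+r*(z-s["xyz"][2])/r[2]
def tri(st,pt,ss,ps):
    a,b=ray(st,pt),ray(ss,ps)
    t=np.linalg.lstsq(np.c_[a,-b],ss["xyz"]-st["xyz"],rcond=None)[0]
    return st["xyz"]+a*t[0], ss["xyz"]+b*t[1]
def crop(im,x,y,w,h,k,name):
    c=cv2.resize(im[y:y+h,x:x+w],None,fx=k,fy=k,interpolation=cv2.INTER_CUBIC)
    for i in range(0,w,10): cv2.putText(c,str(x+i),(i*k,8),0,.3,(255,255,255),1); cv2.line(c,(i*k,9),(i*k,13),(255,255,255),1)
    for i in range(0,h,10): cv2.putText(c,str(y+i),(0,i*k+4),0,.3,(255,255,255),1)
    cv2.imwrite("pics/"+name,c)
E
python3 - <<'E'
from h import *
s=ctrl.snapshot("top"); q=ctrl.snapshot("side")
crop(s["image"],180,190,130,100,6,"tl.png"); crop(s["image"],355,190,130,100,6,"tr.png")
crop(q["image"],235,160,160,120,5,"sl.png"); 
print("panel corners",onz(s,(183,310),.0945),onz(s,(489,305),.0945))
print("cord pt",tri(s,(365,277),q,(275,172)),"peg tip",tri(s,(320,145),q,(400,150)))
E
```

```text
panel corners [0.33878485 0.29905907 0.0945    ] [ 0.33827203 -0.30424227  0.0945    ]
cord pt (array([ 0.38650761, -0.05379155,  0.2715607 ]), array([ 0.40479138, -0.05408063,  0.27281989])) peg tip (array([0.61580139, 0.018222  , 0.27126592]), array([0.61900643, 0.0177368 , 0.27219525]))
```

View pics/tl.png

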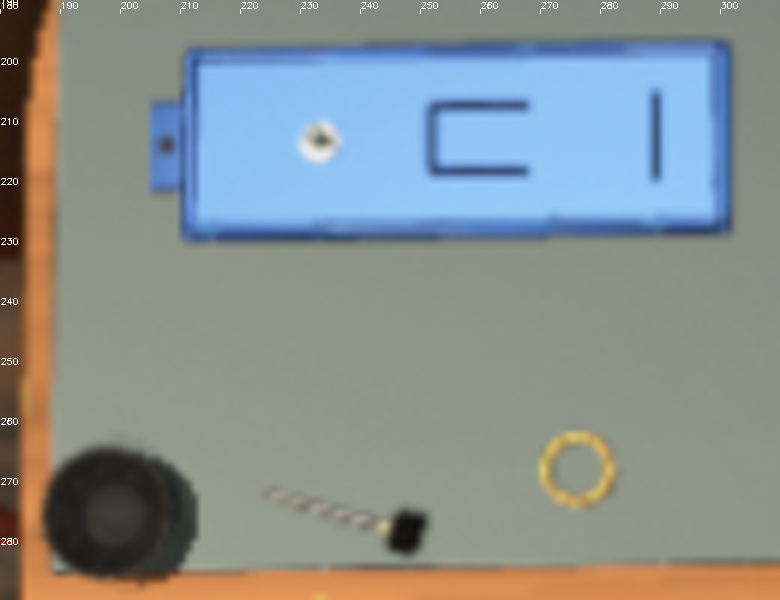

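View pics/tr.png

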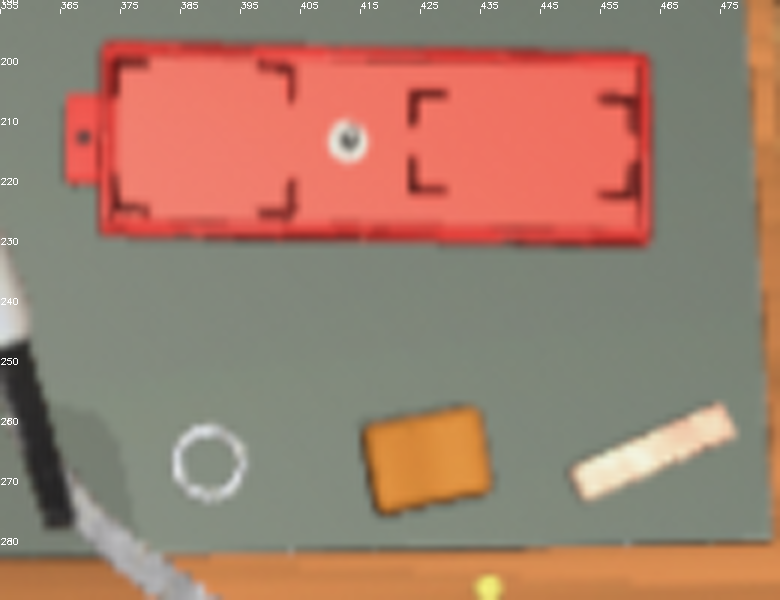

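View pics/sl.png

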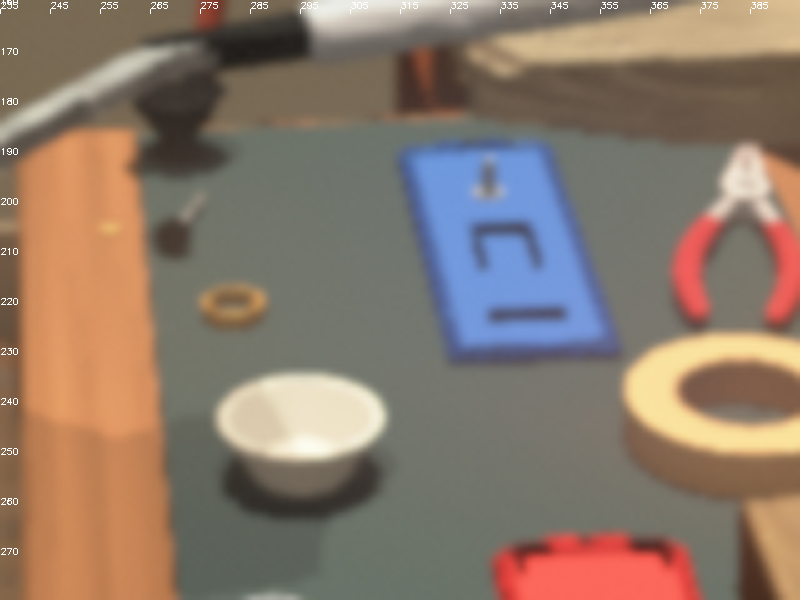

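```bash
python3 - <<'E'
from h import *
s=ctrl.snapshot("top"); q=ctrl.snapshot("side")
np.set_printoptions(precision=4,suppress=True)
L=lambda x,y:(180+x/6,190+y/6)
Rr=lambda x,y:(355+x/6,190+y/6)
P=lambda n,p,z:print(n,onz(s,p,z))
P("blue pin",L(319,142),.1005);P("chan stop",L(432,137.5),.105);P("rear stop",L(656,135),.105)
for c in((185,48),(731,40),(731,233),(185,240)):P("blue corner",L(*c),.1045)
P("wheel head",L(406,532),.102);P("shank end",L(268,493),.099);P("brass",L(577,469),.098)
print("brass side",onz(q,(281.6,220.6),.098))
P("cup",L(112,512),.1245)
P("red pin",Rr(347,142),.1005)
for c in((102,43),(649,54),(649,244),(100,236)):P("red corner",Rr(*c),.1045)
for n,c in(("wax nest",((116,63),(292,70),(292,213),(118,208))),("strip nest",((412,93),(635,98),(635,195),(412,190)))):P(n,Rr(*np.mean(c,0)),.105)
P("silver",Rr(209,462),.098)
for c in((363,426),(477,406),(491,490),(383,514)):P("wax",Rr(*c),.1095)
for c in((572,470),(722,404),(737,436),(585,500)):P("strip",Rr(*c),.1025)
P("bowl",(338.5,258),.1185)
# cord
def proj(c,X):
    p=c["orientation"].T@(X-c["xyz"]); u=p[:2]/p[2]; return c["camera_matrix"][:2,:2]@(u*(1+c["k1"]*(u@u)))+c["camera_matrix"][:2,2]
for p in((365,277),(380,291),(400,304),(425,314),(470,334),(550,347)):
    print(p,[(z,onz(s,p,z)[:2].round(3),proj(q,onz(s,p,z)).round()) for z in(.1,.2,.3)])
E
```

```text
blue pin [0.5287 0.1983 0.1005]
chan stop [0.5287 0.1598 0.105 ]
rear stop [0.528  0.0855 0.105 ]
blue corner [0.5608 0.243  0.1045]
blue corner [0.5595 0.0605 0.1045]
blue corner [0.4949 0.0611 0.1045]
blue corner [0.4961 0.2421 0.1045]
wheel head [0.3986 0.1686 0.102 ]
shank end [0.4123 0.2148 0.099 ]
brass [0.4187 0.1129 0.098 ]
brass side [0.4222 0.1182 0.098 ]
cup [0.4048 0.261  0.1245]
red pin [ 0.5218 -0.1589  0.1005]
red corner [ 0.5558 -0.0786  0.1045]
red corner [ 0.549  -0.2602  0.1045]
red corner [ 0.4854 -0.2571  0.1045]
red corner [ 0.4914 -0.0762  0.1045]
wax nest [ 0.5231 -0.1114  0.105 ]
strip nest [ 0.5193 -0.2168  0.105 ]
silver [ 0.417  -0.1103  0.098 ]
wax [ 0.4268 -0.1597  0.1095]
wax [ 0.4325 -0.1971  0.1095]
wax [ 0.4051 -0.2007  0.1095]
wax [ 0.3981 -0.1652  0.1095]
strip [ 0.4116 -0.2287  0.1025]
strip [ 0.4322 -0.2793  0.1025]
strip [ 0.4216 -0.2838  0.1025]
strip [ 0.4017 -0.2326  0.1025]
bowl [ 0.4346 -0.01    0.1185]
(365, 277) [(0.1, array([ 0.398, -0.061]), array([274., 270.])), (0.2, array([ 0.391, -0.057]), array([268., 215.])), (0.3, array([ 0.385, 
[... 184 characters left out ...]
([246., 162.]))]
(400, 304) [(0.1, array([ 0.344, -0.128]), array([242., 294.])), (0.2, array([ 0.342, -0.118]), array([237., 235.])), (0.3, array([ 0.34 , -0.108]), array([231., 171.]))]
(425, 314) [(0.1, array([ 0.324, -0.176]), array([229., 313.])), (0.2, array([ 0.323, -0.162]), array([224., 251.])), (0.3, array([ 0.323, -0.148]), array([219., 183.]))]
(470, 334) [(0.1, array([ 0.283, -0.263]), array([198., 353.])), (0.2, array([ 0.286, -0.242]), array([195., 283.])), (0.3, array([ 0.289, -0.22 ]), array([190., 207.]))]
(550, 347) [(0.1, array([ 0.252, -0.422]), array([164., 446.])), (0.2, array([ 0.258, -0.387]), array([161., 356.])), (0.3, array([ 0.263, -0.353]), array([159., 263.]))]
```

```bash
cat >> h.py <<'E'
HZ=.36
def R(a,lean=0.):
    """closing axis at world angle a (deg), tool leaning about it by lean (deg)"""
    a=np.radians(a); y=np.r_[np.cos(a),np.sin(a),0]; n=np.r_[np.sin(a),-np.cos(a),0]
    l=np.radians(lean); z=-np.cos(l)*np.r_[0,0,1]-np.sin(l)*n   # body leans towards n
    return np.c_[np.cross(y,z),y,z]
def best(p,a,lean=0.):
    q0=np.array(ctrl.read_q()); c=[]
    for o in ([a,a+180] if lean==0 else [a]):
        q=ctrl.ik(p,R(o,lean))
        if q is not None: c.append((np.abs(np.array(q)-q0).max(),o))
    if not c: raise ctrl.IKError(str(p))
    return R(min(c)[1],lean)
def go(xy,a,z,lean=0.,hz=HZ):
    r=best([*xy,hz],a,lean); ctrl.movep([*xy,hz],r)
    for zz,v,g in((z+.03,.2,15),(z,.05,6)):
        if ctrl.move_straight([*xy,zz],r,vel=v,guard=g): print("contact",ctrl.read_ee_pos(),ctrl.read_wrist_force()); break
    return r
def up(hz=HZ):
    p=ctrl.read_ee_pos(); ctrl.move_straight([p[0],p[1],hz],vel=.25)
def pick(xy,a,z,opening,strength=15):
    ctrl.gripper_to(opening); go(xy,a,z); ctrl.gripper_to(0,strength); w=ctrl.read_gripper_width(); up()
    print("width",w,ctrl.read_gripper_width(),ctrl.read_clock())
def place(xy,a,z,w):
    go(xy,a,z); ctrl.gripper_to(w); up(); print("placed",ctrl.read_clock())
E
python3 - <<'E'
from h import *
p=ctrl.read_ee_pos(); ctrl.move_straight([p[0],p[1],.4],vel=.25)
a=np.degrees(np.arctan2(.369,.929))
r=best([.417,-.256,HZ],a); ctrl.movep([.417,-.256,HZ],r)
print(ctrl.read_q(),ctrl.read_clock())
s=ctrl.snapshot("side"); crop(s["image"],160,0,266,400,2,"g1.png")
E
```

```text
[-4.53706088e+01  1.00924677e+01  7.80145104e+01 -1.28343401e-02
  9.19236672e+01 -6.69033565e+01] 2.2667
```

View pics/g1.png

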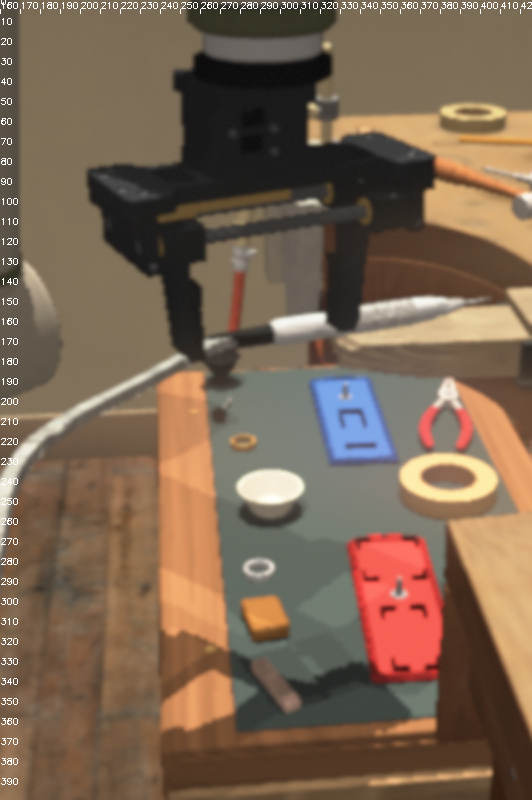

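The long side of the gripper body lies along the closing axis, so my planned grasps clear the handpiece. Next is the strip, then the wax.

```bash
python3 - <<'E'
from h import *
pick((.4168,-.2561),np.degrees(np.arctan2(.369,.929)),.0965,.035)
place((.519,-.2165),-2,.1025,.022)
pick((.4156,-.1807),10,.1015,.05)
s=ctrl.snapshot("top"); crop(s["image"],355,190,130,100,5,"r1.png")
E
```

```text
width 0.011581775285599212 0.012141309105594238 7.2083
contact [ 0.51857838 -0.21626365  0.10229671] [-0.25890165 -0.04983586  2.97045106]
placed 11.2583
width 0.029405497951965842 0.029696172534896422 16.0083
```

View pics/r1.png

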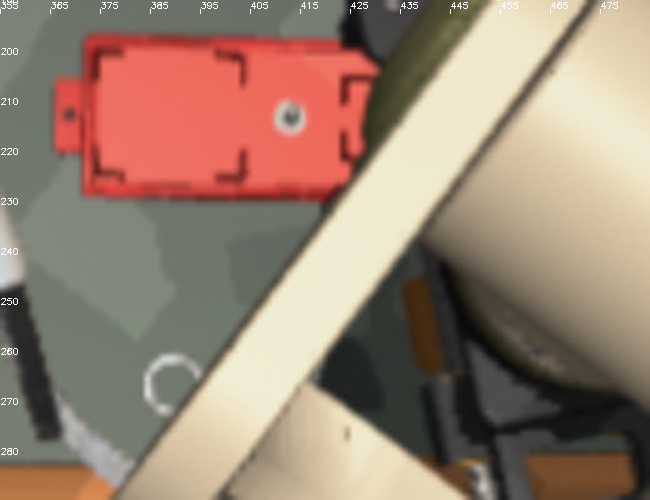

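```bash
python3 - <<'E'
from h import *
place((.5227,-.1107),-2,.1075,.036)
pick((.4187,.1129),0,.0965,.04,10)
place((.5213,-.1585),-2,.1025,.034)
a=np.degrees(np.arctan2(-.284,.959))
pick((.3986,.1686),a,.0965,.03)
s=ctrl.snapshot("top"); crop(s["image"],180,190,310,100,2,"t2.png")
crop(ctrl.snapshot("side")["image"],235,160,200,200,3,"s2.png")
E
python3 -c "
import cv2,numpy as np
a=cv2.imread('pics/t2.png');b=cv2.imread('pics/s2.png')[:390]
c=np.zeros((590,620,3),'uint8');c[:200]=a;c[200:,:600]=b;cv2.imwrite('pics/c2.png',c)"
```

```text
contact [ 0.52222751 -0.11049644  0.10726468] [0.48724345 0.38760581 2.76667967]
placed 19.9583
width 0.022407661519692392 0.022983751746588576 24.8667
contact [ 0.52088596 -0.15830701  0.10215664] [0.03087778 0.1980461  3.89079059]
placed 29.425
width 0.01286771335881544 0.012805965833848972 34.6833
```

View pics/c2.png

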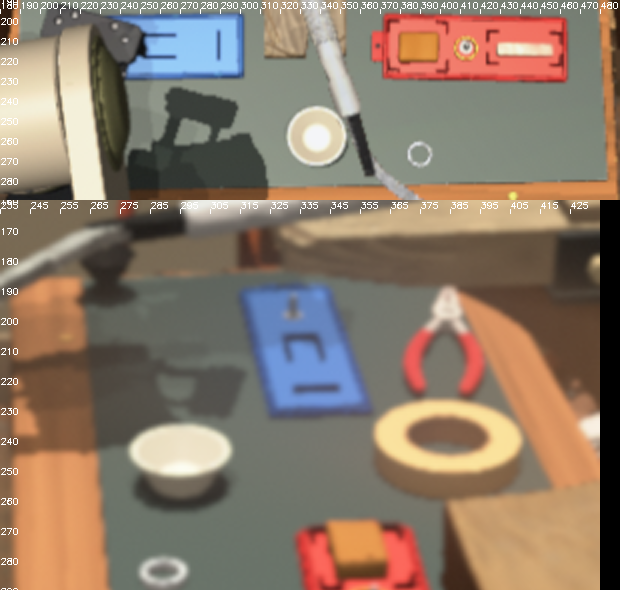

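Red tray: the wax fills its nest (top ≈ 418,215), the brass ring encircles its pin (≈ 415,213), and the strip is in its nest (≈ 443,214). The wheel is in the gripper. I'll check how it hangs before lowering it.

```bash
python3 - <<'E'
from h import *
r=best([.5283,.1,HZ],-.4); ctrl.movep([.5283,.1,HZ],r); ctrl.move_straight([.5283,.1,.135],r,vel=.2,guard=15)
print(ctrl.read_orientation()[:,1], ctrl.read_gripper_width())
crop(ctrl.snapshot("side")["image"],280,140,130,110,6,"s3.png")
E
```

```text
[ 0.99997525 -0.0067789   0.00188258] 0.013005981718860006
```

View pics/s3.png

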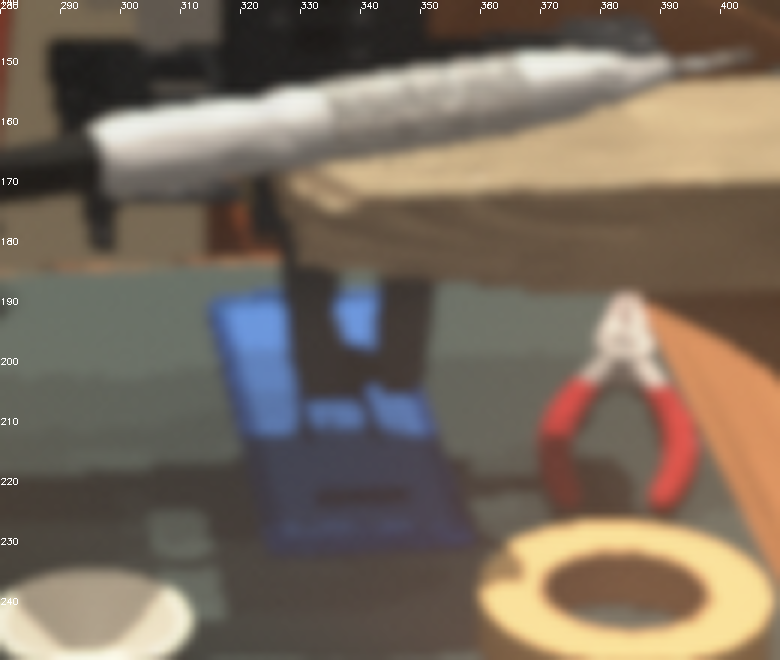

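The fingers hold the wheel head over the seat at about (336,203), with the shank hidden behind. Lowering under the guard.

```bash
python3 - <<'E'
from h import *
c=ctrl.move_straight([.5283,.1,.1025],vel=.05,guard=6); print(c,ctrl.read_ee_pos(),ctrl.read_wrist_force())
ctrl.gripper_to(.022); up()
ctrl.movep([.45,-.2,HZ],best([.45,-.2,HZ],0)); print(ctrl.read_clock())
crop(ctrl.snapshot("top")["image"],180,190,130,100,4,"tt.png");crop(ctrl.snapshot("side")["image"],295,170,80,65,6,"ss.png")
a=cv2.imread('pics/tt.png');b=cv2.imread('pics/ss.png')[:190]
c=np.zeros((590,520,3),'uint8');c[:400]=a;c[400:,:480]=b;cv2.imwrite('pics/c3.png',c)
E
```

```text
True [0.5278827  0.09995254 0.10237097] [-0.3852084   0.32159522  6.33458481]
40.1
```

View pics/c3.png

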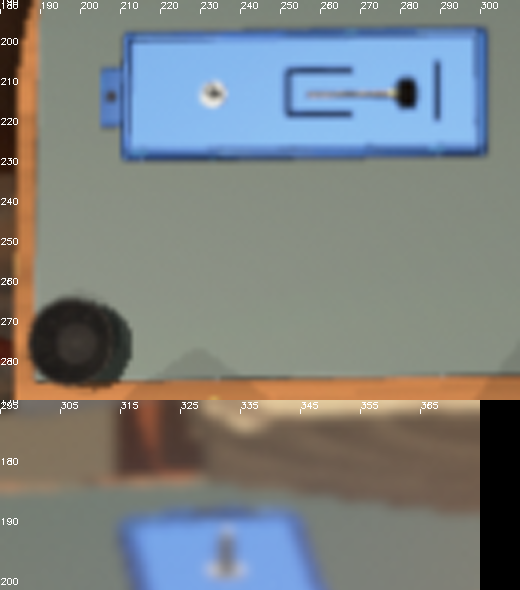

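The wheel sits in its nest: head at about (279,213), shank in the channel. Now the silver ring, with the tool leaned 10° away from the handpiece and approaching along its own axis.

```bash
cat > sil.py <<'E'
from h import *
import sys
def plan(xy,z,a,l,hz=HZ):
    r=R(a,l); t=(hz-z)/-r[2,2]; p=np.r_[xy,z]; return r,p-r[:,2]*t,p
def down(xy,z,a,l):
    r,h,p=plan(xy,z,a,l); ctrl.movep(h,r)
    m=p-r[:,2]*.03
    for x,v,g in((m,.15,10),(p,.05,6)):
        if ctrl.move_straight(x,r,vel=v,guard=g): print("contact",ctrl.read_ee_pos(),ctrl.read_wrist_force()); break
    return h
S,B=(.417,-.1103),(.5285,.1975)
for sgn,off in((1,0),(-1,180)):
    for xy,z,a in((S,.0972,25),(B,.1035,-45),(B,.1035,-90),(B,.1035,0),(B,.1035,-20)):
        r,h,p=plan(xy,z,a+off,sgn*10); print(off,a,[None if q is None else np.round(q) for q in(ctrl.ik(h,r),ctrl.ik(p,r))])
E
python3 sil.py
```

```text
0 25 [array([-36.,  11.,  78.,   5., 100., -61.]), array([-34.,  20., 107.,   6.,  61., -62.])]
0 -45 [array([ 2., 10., 79.,  7., 84., 47.]), array([ 6., 27., 96.,  8., 50., 46.])]
0 -90 [array([ 10.,   9.,  80.,  -2.,  81., 100.]), array([  9.,  27.,  96.,  -2.,  48., 101.])]
0 0 [array([-1., 17., 70., 10., 93., -0.]), array([ 4., 29., 91., 12., 59., -2.])]
0 -20 [array([-0., 13., 75.,  9., 89., 20.]), array([ 4., 28., 94., 11., 55., 18.])]
180 25 [array([-36.,  11.,  78.,   5., 100., 119.]), array([-34.,  20., 107.,   6.,  61., 118.])]
180 -45 [array([   2.,   10.,   79.,    7.,   84., -133.]), array([   6.,   27.,   96.,    8.,   50., -134.])]
180 -90 [array([ 10.,   9.,  80.,  -2.,  81., -80.]), array([  9.,  27.,  96.,  -2.,  48., -79.])]
180 0 [None, None]
180 -20 [array([  -0.,   13.,   75.,    9.,   89., -160.]), array([   4.,   28.,   94.,   11.,   55., -162.])]
```

```bash
sed -i '/^for sgn/,$d' sil.py; python3 - <<'E'
from sil import *
ctrl.gripper_to(.04)
h=down(S,.0972,25,10); ctrl.gripper_to(0,10); ctrl.move_straight(h,vel=.2)
print("w",ctrl.read_gripper_width(),ctrl.read_clock())
if ctrl.read_gripper_width()>.018:
    h=down(B,.1032,-90,10); ctrl.gripper_to(.034); ctrl.move_straight(h,vel=.2)
    ctrl.movep([.4,-.2,HZ],R(-40)) if ctrl.ik([.4,-.2,HZ],R(-40)) is not None else None
print(ctrl.read_clock())
crop(ctrl.snapshot("top")["image"],180,185,310,105,2,"tt.png");crop(ctrl.snapshot("side")["image"],295,170,120,65,5,"ss.png")
a=cv2.imread('pics/tt.png');b=cv2.imread('pics/ss.png')
c=np.zeros((550,620,3),'uint8');c[:210]=a;c[210:535,:600]=b;cv2.imwrite('pics/c4.png',c)
E
```

```text
w 0.022865395903087084 45.5
contact [0.52809692 0.19739418 0.10276855] [-0.65877295 -0.24571696  4.27673312]
53.575
```

View pics/c4.png

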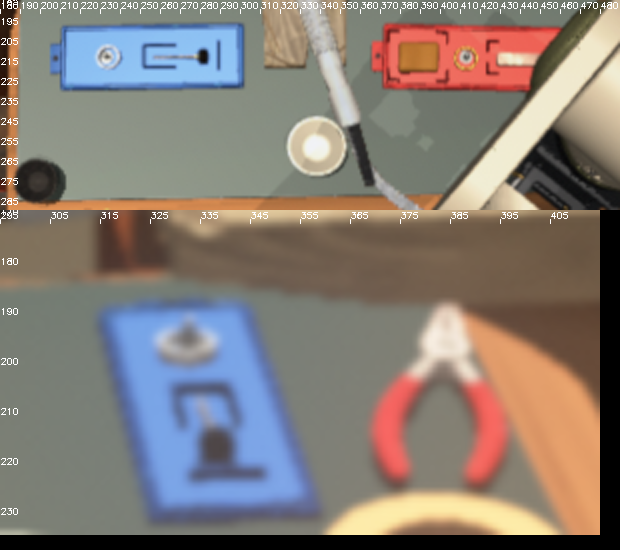

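The silver ring lies flat round its pin: about (234,213) in the top view and (330,197) in the side view. Both trays are complete, so I'm handing in.

```bash
python3 -c "
from station import ctrl
print(ctrl.close_job())"
```

```text
the job is handed in; nothing more can be done
None
```

Both job trays are made up and the job is handed in at about 54 s of the 120 s limit. In the last pictures all five pieces were in place, with the cup and bowl untouched, but the hand-in call returned no verdict.

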